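# Free the ratchet clamp's toothed bar and pack it in its case

## Task

Flip the red pawl tab of the ratchet clamp up so the pawl stands well clear of the teeth and stays up, and only then draw the toothed bar straight out of the clamp by its orange handle. Lay the bar flat in its long foam slot in the open aluminium case, with the handle over the wide finger well and nothing standing above the rim; set it down rather than drop it, and leave the dowels, the level, the hex keys and the hammer where they are.

Things in the scene. Friction and masses are not known exactly. Their poses are not given: they have to be found in the camera images.
- clamp: Ratchet clamp head fixed on the white step stool (top 110 mm above the table), on a 12 mm beech board. Origin: under the board, below the middle of the dark steel housing 56 (x) x 34 (y) mm, top z 49 mm, x -28 to 28. Channel along x: 22 mm wide, floor z 24, roof z 44 mm. The bar pulls out towards -x; a tongue 12 mm wide, top z 24, carries its handle. On the left or right half; yaw varies.
- pawl (a joint): Pawl angle, rad: 0 = down in the teeth (start), grows as the tab is raised, stop at 1.3. Above 0.2 the nose is out of the teeth; lift it to about 0.9. The hinge is stiff (about 1 N at the tab): the pawl stays where it is left. While down it blocks the bar from coming out.
- pawl_hinge (a point): Hinge axis of the pawl, along the clamp's y, at clamp x -22, y 0, z 52 mm. The tab swings up from +x and over towards -x.
- pawl_tab (a point): Middle of the red tab, an upright fin 24 (x) x 10 (y) x 30 mm tall; pawl down: clamp x 26, y 0, z 73 mm (fin z 58 to 88; pawl arm under it 14 mm wide, top z 58). Turns with the pawl: 52 mm from the hinge, 0.41 rad above the hinge's level when down. Pinch it across its 10 mm from above and carry it along the arc; it can pivot between the pads.
- bar: Loose toothed bar, about 140 g, 150 mm long (x). Origin: underside, mid-length. Orange handle x -75 to -31 mm, 18 mm wide (y), 24 mm tall; black toothed part x -31 to 75 mm, 16 mm wide, 12 mm tall plus 5 mm teeth on top. Starts at about clamp x -9, y 0, z 24 mm, axes as the clamp's. Balances near x -25 mm.
- bar_grip (a point): Middle of the orange handle (bar x -53, z 12 mm); grip across the 18 mm width from above.
- bar_end (a point): Free end of the toothed part (bar x 75, z 6 mm). It must come 94 mm towards clamp -x from its start to leave the housing (housing front at clamp x -28 mm).
- bar_butt (a point): Outer end of the handle (bar x -75, z 6 mm).
- case: Open aluminium case fixed on the other half of the stool, 196 (x) x 142 (y) mm, rim at z 46 mm, its lid folded open flat beyond its +x side, no higher than the rim. Origin: centre of the underside. Latch button on the -x face. Grey foam inside with a blue floor, top z 38 mm. Position and yaw vary.
- slot (a point): Centre of the floor of the bar's foam slot: case x 0, y -18, z 10 mm; axes as the case's. Slot 168 mm long (x -84 to 84), 26 mm wide, 28 mm deep; from x -84 to -22 it widens to a finger well 90 mm wide (45 each side). The bar lying centred has its handle's middle at x -53 mm. Open the fingers only to about 40 mm in the well.
- dowel0: Beech dowel, 10 mm thick, 120 mm long, lying along x in its own groove in the case at case y 38 mm, z 10 mm. Leave it.
- dowel1: The same at case y 56 mm. Leave it.
- level: Yellow spirit level 200 x 22 x 48 mm tall, standing on edge along x between clamp and case; origin under its centre. Leave it.
- hexkeys: Steel hex keys on a ring, about 90 mm, 6 mm thick, near the stool's front edge. Leave them.
- hammer: Hammer with blue silicone handle, 270 mm, on the table at the right. Leave it.
There are look-alikes about, which are no part of the job. What is shaped like the bar but purple is not meant.

How it is judged:
By the outcome, as a careful person would: the job done as asked, in the order asked, and still so for the second after the job is handed in, with the robot touching nothing.
It also fails if it takes over 56 s, if anything falls off the work surface, if the arm or the gripper's body presses on something with over 40 N, if the wrist force passes 120 N, or if a joint passes its speed limit or range.

## Robot

A 7-joint arm with a two-finger parallel gripper is mounted at the origin on the work surface. World frame = base frame: x ahead of the robot, y to its left, z up, the work surface at z = 0. Lengths are in m, angles in rad, forces in N, time in s.
With the tool pointing down it reaches from about 0.4 to 0.875 m from the base axis. Payload 19.3 kg.
Tool frame: the origin (TCP) lies at the very end of the fingers, on their centre line; the grasp point (between the pads) lies bot.pinch_z behind it (bot.pinch_z is the distance from the TCP to the grasp point, in m); z points along the fingers, y is the line along which they close (so a half turn about z gives the same grasp; the last joint's range is limited). The gripper opens to 85 mm and grips with 20 to 120 N. Pads are 22 mm wide; open, the fingers measure 114 mm over their backs; the gripper's body (76 mm by 85 mm) begins 54 mm behind the grasp point. The pads swing forward as they close: fully open they stand 13 mm farther back than shut.
Start: joints at [1.16, 0.521, -0.036, 1.599, 0.021, 1.021, -0.113], TCP at [0.209, -0.589, 0.231] pointing down, gripper open.
Joint ranges: [-2.91, 2.91], [-0.3, 2.13], [-1.5, 1.42], [0.17, 2.43], [-1.26, 4.41], [0.16, 1.93], [-2.52, 2.52]. Speed limits (rad/s): [1.89, 1.89, 2.39, 2.39, 3.01, 3.01, 3.01].

## Interface

Orientations are given as [roll, pitch, yaw] about the fixed x, y, z axes, in that order (R = Rz(yaw) Ry(pitch) Rx(roll)).
In Python, from workcell import bot, grab_frame, ticket gives the robot as it stands.
- The arm moves only by the tool arm_command, never from a script. Its argument "commands" is a list of rows, each a list of 3 entries, a list of its own where there are three numbers: the shift along the world's x, y, z in mm, then the turn about the world's z in rad, then the gripper command: -1 is fully open, 1 is shut, values between are in proportion. In form: [[[tx, ty, tz], roll, fingers], ...]. A call has 1 to 20 rows; each row shifts and turns the commanded pose from where the row before left it; what a row does not reach is not made up. A row lasts 1/10 s, in which the tool goes at most 50 mm and 8.59 degrees, less where a joint would pass 70% of its speed; a pose out of reach is approached as far as the arm can. A call with a gripper value outside its range is refused whole. The fingers move at their own pace and stop on an object; "newtons" is the grip in N (left out, the last holds). Time passes only in rows, so rows that do not move let the fingers close. It gives the time, the measured TCP pose, the force, the opening and the grip force at its end, in the units of the state.
- bot.observe(): the state, without advancing time (a new reading comes with each control period).
- grab_frame(name): name is "scene" or "top"; returns a dict with "image" (384x512x3 uint8, red, green, blue), "vertical_fov" (degrees; the focal length in pixels is half the picture's height over the tangent of half this angle, whatever the lens; pixels are square), "cx", "cy" (the principal point, pixels), "R" (3x3) and "t" (3): a world point X has camera coordinates R X + t. Camera axes: x right, y down, z forward; pixel columns grow to the right and rows downward; lengths in m; the calibration is good to about 2 mm. A picture is of the moment at which its call begins. There is no depth.
- ticket.job_done(): hands the job in; it is judged then, once.
The state is a dict: "clock": time; "qpos": joint angles; "qd": joint speeds; "joint_efforts": joint torques, N m; "position": TCP position; "tool_rot": TCP orientation; "force": force on the tool from outside, world axes, zero at the start; "moment": the same for the moment, N m; "grip_width": finger opening in m; "finger_force": force on a finger pad.
Only numpy, scipy, OpenCV 4.12 (cv2) and the standard library are available. Lean on these libraries where they do the work, as an engineer would, in place of code of your own. Each camera call takes 0.05 s, during which the arm holds its last target. There are 200 camera calls.

## Working session

There is one attempt and no reset: what is moved stays moved. The work goes in short steps, Python scripts to look and compute and a tool call to move; the robot and the scene stay as the last step left them, time stands still between calls to the robot, and variables do not carry over. Pictures are saved under pics/ and viewed, at most 10 in all, crops included, and the job is handed in when it is done.

Besides the shell and the picture viewer there is one more tool, called after ">>>" in YAML: its name, and indented under it one key for each argument. arm_command: Moves the arm, as the interface text tells. Its arguments: {"type":"object","properties":{"commands":{"type":"array"},"newtons":{"type":"number"}},"required":["commands"]}

```bash
mkdir -p pics; ls; python3 - <<'E'
from workcell import bot, grab_frame
import cv2, numpy as np
o=bot.observe(); print(o['position'],o['tool_rot'],o['grip_width'],bot.pinch_z,o['clock'])
for n in ['scene','top']:
    f=grab_frame(n); cv2.imwrite(f'pics/{n}0.png',f['image'][:,:,::-1]); np.savez(f'{n}0.npz',**f)
    print(n,f['vertical_fov'],f['cx'],f['cy'],(-np.array(f['R']).T@f['t']).round(3))
    cv2.imwrite(f'pics/{n}0b.png',cv2.resize(f['image'][:,:,::-1],(800,600),interpolation=cv2.INTER_CUBIC))
E
```

```text
pics
[ 0.20877793 -0.58874465  0.23071053] [-3.14044552e+00  7.91495088e-05  3.40827634e-01] 0.08514531032774157 0.0187 0.0
scene 54.01959444871657 252.05098174522556 192.20721799540587 [ 1.041 -0.243  1.057]
top 47.60667842680995 255.25885148300262 187.86767685233227 [ 0.389 -0.01   1.456]
```

View pics/scene0b.png

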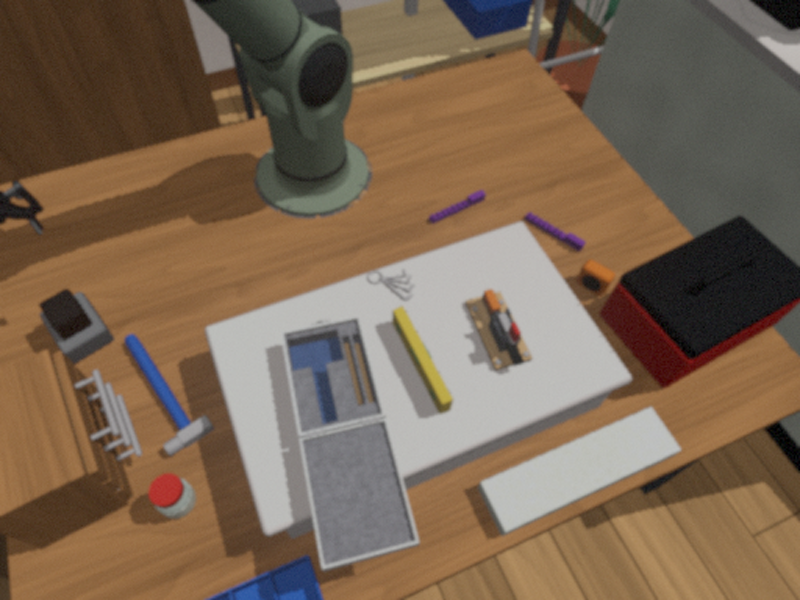

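View pics/top0b.png

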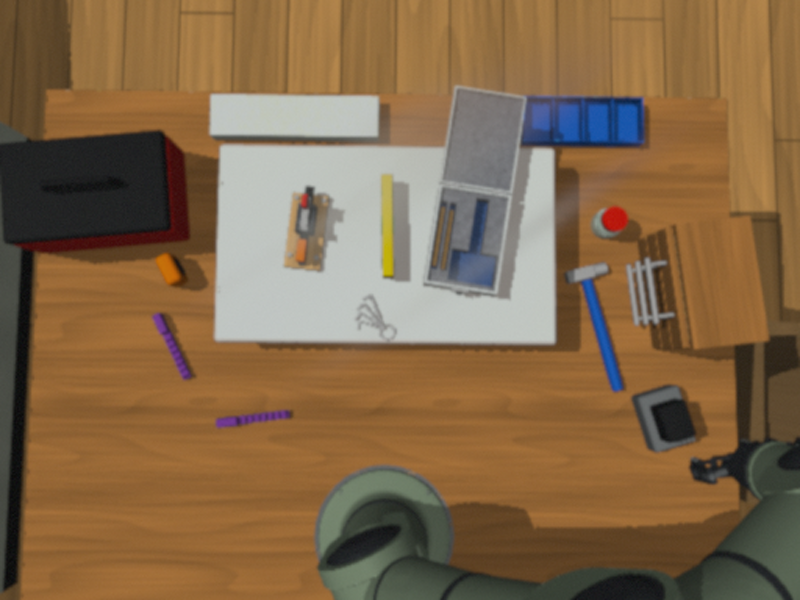

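The scene view shows the clamp at about (500,330) of 800 px, with the orange handle at (492,300) and the red tab at (515,330). The level is at (420,358) and the case at (333,378), with its wide blue well nearest the robot.
The top view agrees: handle at (302,250), tab at (309,195), slot at (480,225) and well at (473,268).

Look-alikes: the purple bars at (172,345) and (254,418) in the top view, and the loose orange cylinder at (170,268). The bar meant is the orange-handled one at (302,250), because it sits in the steel housing on the stool.

```bash
cat > h.py <<'E'
import numpy as np, cv2
from workcell import bot, grab_frame
def cam(f):
    F=f['image'].shape[0]/2/np.tan(np.radians(float(f['vertical_fov']))/2)
    return np.array([[F,0,float(f['cx'])],[0,F,float(f['cy'])],[0,0,1]]),np.array(f['R']),np.array(f['t'])
def ray(f,px,z):
    K,R,t=cam(f); px=np.atleast_2d(px).astype(float)
    d=np.c_[px,np.ones(len(px))]@np.linalg.inv(K).T@R; c=-R.T@t
    return c+d*((z-c[2])/d[:,2])[:,None]
def proj(f,X):
    K,R,t=cam(f); p=(np.atleast_2d(X)@R.T+t)@K.T; return p[:,:2]/p[:,2:]
def tri(f,p,g,q):
    P=[K@np.c_[R,t] for K,R,t in (cam(f),cam(g))]
    X=cv2.triangulatePoints(P[0],P[1],np.array(p,float).reshape(2,1),np.array(q,float).reshape(2,1)); return (X[:3]/X[3]).ravel()
def mask(f,lo,hi,box):
    h=cv2.cvtColor(np.ascontiguousarray(f['image']),cv2.COLOR_RGB2HSV); m=cv2.inRange(h,lo,hi)
    k=np.zeros_like(m); x0,y0,x1,y1=box; k[y0:y1,x0:x1]=m[y0:y1,x0:x1]; return k
def blobs(m,a=8):
    c,_=cv2.findContours(m,cv2.RETR_EXTERNAL,cv2.CHAIN_APPROX_NONE)
    return sorted([x for x in c if cv2.contourArea(x)>=a],key=cv2.contourArea,reverse=True)
def cen(m):
    n,l,s,c=cv2.connectedComponentsWithStats(m); i=1+np.argmax(s[1:,4]); return c[i],s[i,4]
E
cat > m.py <<'E'
from h import *
S=dict(np.load('scene0.npz'));T=dict(np.load('top0.npz'))
k=.64
bx=lambda *a:[int(v*k) for v in a]
def show(n,lo,hi,bs,bt,z):
    try:
        s,a=cen(mask(S,lo,hi,bx(*bs)));t,b=cen(mask(T,lo,hi,bx(*bt)))
        print(n,s.round(1),a,t.round(1),b,'tri',tri(S,s,T,t).round(4),'S',ray(S,s,z)[0].round(4),'T',ray(T,t,z)[0].round(4))
    except Exception as e: print(n,e)
show('handle',(5,150,150),(18,255,255),(465,280,530,350),(280,225,330,275),.158)
show('tab',(170,120,80),(180,255,255),(490,300,540,370),(290,175,330,220),.18)
show('blue',(100,100,40),(125,255,255),(280,320,390,435),(420,190,510,300),.12)
show('level',(22,120,80),(32,255,255),(380,300,470,420),(370,160,410,290),.14)
for n,lo,hi,b,z in [('handle',(5,150,150),(18,255,255),(280,225,330,275),.158),('level',(22,120,80),(32,255,255),(370,160,410,290),.158),('blue',(100,100,40),(125,255,255),(420,190,510,300),.12)]:
    c=blobs(mask(T,lo,hi,bx(*b)))[0]; r=cv2.boxPoints(cv2.minAreaRect(c)); print(n,ray(T,r,z)[:,:2].round(4).tolist())
def crop(f,b,n):
    x0,y0,x1,y1=bx(*b); cv2.imwrite(n,cv2.resize(f['image'][y0:y1,x0:x1,::-1],(int((x1-x0)*390/(y1-y0)),390),interpolation=cv2.INTER_CUBIC))
    return cv2.imread(n)
a=crop(T,(270,170,350,285),'pics/a.png');b=crop(T,(415,170,530,305),'pics/b.png')
cv2.imwrite('pics/crop1.png',np.hstack([a,b])); print(a.shape,b.shape)
E
python3 m.py
```

```text
handle [314.9 191.9] 51 [192.  160.9] 56 tri [0.5748 0.1685 0.1416] S [0.584  0.1638 0.158 ] T [0.5715 0.1644 0.158 ]
tab attempt to get argmax of an empty sequence
blue [199.6 228.2] 302 [306. 144.] 174 tri [ 0.6111 -0.174   0.2355] S [ 0.5477 -0.1729  0.12  ] T [ 0.6339 -0.1831  0.12  ]
level [270.6 230.3] 559 [247.6 146.7] 388 tri [0.6257 0.0023 0.1155] S [0.6385 0.0012 0.14  ] T [ 0.6196 -0.0018  0.14  ]
handle [[0.5893, 0.1739], [0.5895, 0.1589], [0.5562, 0.1582], [0.5561, 0.1731]]
level [[0.7197, 0.0071], [0.72, -0.0111], [0.5279, -0.013], [0.5277, 0.005]]
blue [[0.5871, -0.1671], [0.6801, -0.1802], [0.6776, -0.199], [0.5846, -0.1858]]
(390, 274, 3) (390, 331, 3)
```

View pics/crop1.png

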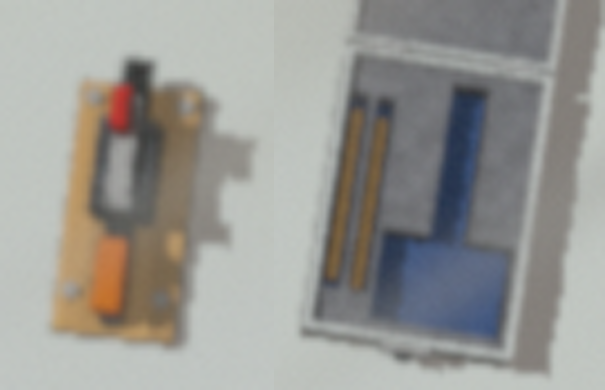

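The crop confirms the orange-handled bar in the dark housing: handle at crop (110,277), red tab (122,108), bar end (140,65). The case has its slot at (460,165) and well at (445,285), with the two dowels to its left.

```bash
cat > m2.py <<'E'
from h import *
S=dict(np.load('scene0.npz'));T=dict(np.load('top0.npz'))
A=lambda p:(np.array(p)+.5)/5.27+[172,108]-.5
B=lambda p:(np.array(p)-[274,0]+.5)/4.483+[265,108]-.5
print('rim',ray(T,B([[305,333],[508,357],[350,42],[550,72]]),.156)[:,:2].round(3).tolist())
print('slot far',ray(T,B([[453,88],[489,90]]),.148)[:,:2].round(3).tolist())
print('well',ray(T,B([[385,233],[515,250],[372,315],[502,347]]),.148)[:,:2].round(3).tolist())
print('dowels ends',ray(T,B([[387,98],[357,293],[359,98],[331,287]]),.13)[:,:2].round(3).tolist())
print('board',ray(T,A([[85,78],[205,88],[52,332],[178,347]]),.122)[:,:2].round(3).tolist())
print('handle',ray(T,A([[102,233],[130,237],[92,313],[122,320]]),.158)[:,:2].round(3).tolist())
print('bar end',ray(T,A([140,62]),.151).round(3), 'tab', ray(T,A([122,108]),.198).round(3))
for lo in [(3,110,90)]:
    for f,b in ((S,(297,179,340,224)),(T,(179,144,212,176))):
        c,n=cen(mask(f,lo,(14,255,255),b)); print('handle',c,n,ray(f,c,.154).round(4))
for f,b in ((S,(313,192,346,237)),(T,(185,112,212,141))):
    m=mask(f,(165,110,60),(180,255,255),b)|mask(f,(0,150,60),(4,255,255),b); c,n=cen(m); print('tab',c,n,ray(f,c,.183).round(4))
E
python3 m2.py
```

```text
rim [[0.511, -0.075], [0.496, -0.211], [0.709, -0.104], [0.69, -0.24]]
slot far [[0.68, -0.175], [0.679, -0.199]]
well [[0.58, -0.129], [0.57, -0.217], [0.524, -0.12], [0.504, -0.208]]
dowels ends [[0.677, -0.132], [0.541, -0.111], [0.677, -0.112], [0.545, -0.094]]
board [[0.697, 0.185], [0.692, 0.114], [0.546, 0.201], [0.538, 0.127]]
handle [[0.599, 0.168], [0.597, 0.152], [0.553, 0.173], [0.549, 0.156]]
bar end [[0.7   0.149 0.151]] tab [[0.663 0.153 0.198]]
handle [314.71276596 192.37234043] 94 [[0.5833 0.1644 0.154 ]]
handle [192.24731183 160.30107527] 93 [[0.574  0.1643 0.154 ]]
tab [329.21052632 210.78947368] 19 [[0.6649 0.1594 0.183 ]]
tab [194.33333333 128.16666667] 18 [[0.6658 0.1563 0.183 ]]
```

>>> arm_command:
  commands:
    - [[22,37,2],-0.022,0]
    - [[22,37,2],-0.022,0]
    - [[22,37,2],-0.022,0]
    - [[22,37,2],-0.022,0]
    - [[22,37,2],-0.022,0]
    - [[22,37,2],-0.022,0]
    - [[22,37,2],-0.022,0]
    - [[22,37,2],-0.022,0]
    - [[22,37,2],-0.022,0]
    - [[22,37,2],-0.022,0]
    - [[22,37,2],-0.022,0]
    - [[22,37,2],-0.022,0]
    - [[22,37,2],-0.022,0]
    - [[22,37,2],-0.022,0]
    - [[22,37,2],-0.022,0]
    - [[22,37,2],-0.022,0]
    - [[22,37,2],-0.022,0]
    - [[22,37,2],-0.022,0]
    - [[22,37,2],-0.022,0]
    - [[0,0,0],0,0]
  newtons: 40

```text
clock: 2.1
position: [0.6278, 0.12, 0.2684]
tool_rot: [-3.139, 0.001, -0.072]
force: [-0.5, 0.2, -0.5]
grip_width: 0.0426
finger_force: 0.0
```

>>> arm_command:
  commands:
    - [[18,18,-10],-0.014,0]
    - [[18,18,-10],-0.014,0]
    - [[0,0,-20],0,0]
    - [[0,0,0],0,0]

```text
clock: 2.5
position: [0.6616, 0.1498, 0.2263]
tool_rot: [3.14, 0.004, -0.104]
force: [-0.4, -0.5, 0.3]
grip_width: 0.0426
finger_force: 0.0
```

```bash
python3 - <<'E'
from h import *
o=bot.observe();print(o['position'],o['tool_rot'])
f=grab_frame('scene'); cv2.imwrite('pics/s1.png',cv2.resize(f['image'][150:250,260:400,::-1],(784,560),interpolation=cv2.INTER_CUBIC))
p=np.array(o['position']); print(proj(f,[p,p-[0,0,.05]]))
E
```

```text
[0.66160416 0.14979315 0.22625805] [ 3.13980373  0.004369   -0.10444211]
[[328.48706086 202.65749359]
 [325.00975948 212.24375051]]
```

View pics/s1.png

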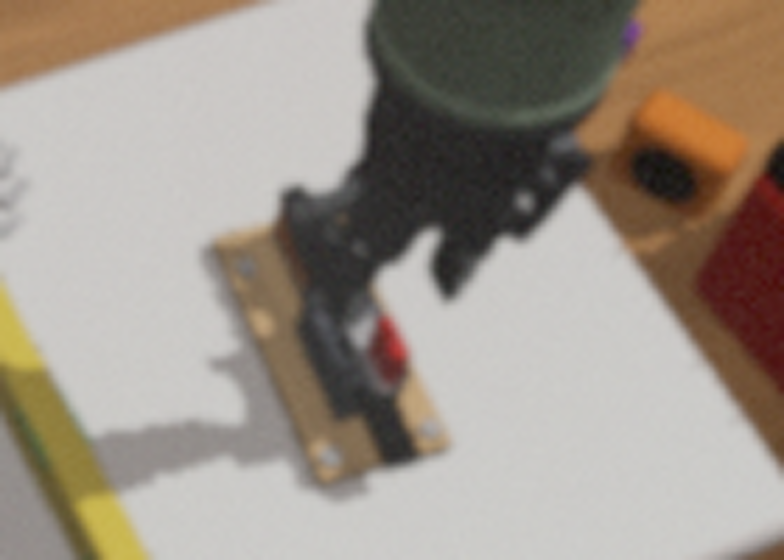

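The fingers straddle the red tab at crop (385,345), with the tool centre at about (383,295). The tab lies a few mm towards +y, so I shift that way and go down.

>>> arm_command:
  commands:
    - [[2,5,0],0,0]
    - [[0,0,-20],0,0]
    - [[0,0,-20],0,0]
    - [[0,0,-12],0,0]
    - [[0,0,0],0,0]
    - [[0,0,0],0,0.9]
    - [[0,0,0],0,0.9]
    - [[0,0,0],0,0.9]
    - [[0,0,0],0,0.9]
  newtons: 30

```text
clock: 3.45
position: [0.6654, 0.1548, 0.1785]
tool_rot: [-3.141, -0.002, -0.106]
force: [-1.1, -1.5, 7.3]
grip_width: 0.0092
finger_force: 34.2
```

>>> arm_command:
  commands:
    - [[-2.8,0.3,6],0,0.9]
    - [[-3.4,0.3,5],0,0.9]
    - [[-3.7,0.4,4.5],0,0.9]
    - [[-4.1,0.4,4],0,0.9]
    - [[-4.5,0.4,3.2],0,0.9]
    - [[-4.7,0.5,2.9],0,0.9]
    - [[-5,0.5,2.3],0,0.9]
    - [[-5.2,0.5,1.8],0,0.9]
    - [[-5.4,0.5,1.3],0,0.9]
    - [[-3,0.3,0.5],0,0.9]
    - [[0,0,0],0,0.9]

```text
clock: 4.55
position: [0.6232, 0.1592, 0.2095]
tool_rot: [-3.141, -0.001, -0.105]
force: [2.2, 0.2, -1.7]
grip_width: 0.0089
finger_force: 30.0
```

```bash
python3 - <<'E'
from h import *
f=grab_frame('scene'); cv2.imwrite('pics/s2.png',cv2.resize(f['image'][150:250,260:400,::-1],(784,560),interpolation=cv2.INTER_CUBIC))
E
```

```text
(no output)
```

View pics/s2.png

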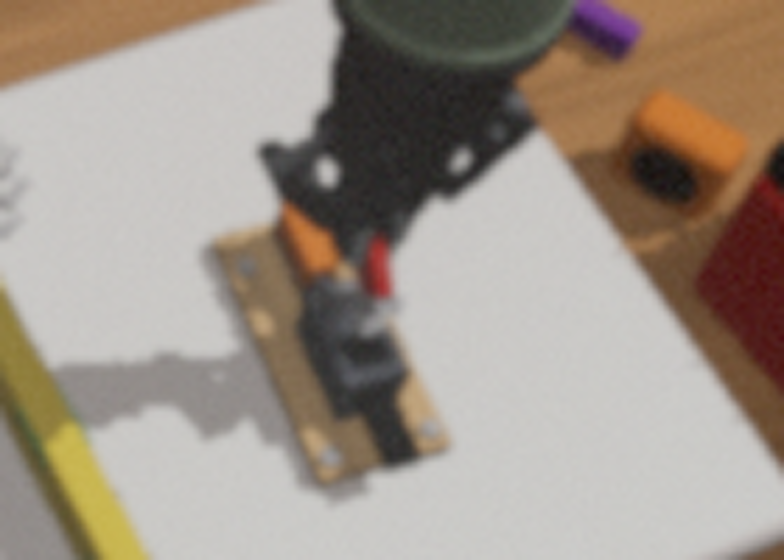

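The pawl is up, with the red tab upright at crop (378,265) and the opening in the housing showing. Now I release it and move back above the handle.

>>> arm_command:
  commands:
    - [[0,0,0],0,0]
    - [[0,0,0],0,0]
    - [[0,0,0],0,0]
    - [[0,0,20],0,0]
    - [[0,0,30],0,0]
    - [[-20,1,10],0,0]
    - [[-40,4,0],0,0]
    - [[-40,4,0],0,0]
    - [[-40,4,0],0,0]
    - [[0,0,0],0,0]

```text
clock: 5.6
position: [0.4792, 0.1727, 0.2694]
tool_rot: [3.141, 0.001, -0.103]
force: [1.0, 0.6, 0.2]
grip_width: 0.0428
finger_force: 0.0
```

```bash
python3 - <<'E'
from h import *
o=bot.observe();print(o['position'],o['tool_rot'])
F={n:grab_frame(n) for n in ('scene','top')}
f=F['scene'];t=F['top']
a=cv2.resize(f['image'][165:235,290:350,::-1],(480,560),interpolation=cv2.INTER_CUBIC);b=cv2.resize(t['image'][105:175,172:212,::-1],(320,560),interpolation=cv2.INTER_CUBIC)
cv2.imwrite('pics/s3.png',np.hstack([a,b]))
for f,b in ((f,(297,179,340,224)),(t,(179,144,212,176))):
    c,n=cen(mask(f,(3,110,90),(14,255,255),b)); print('handle',c,n,ray(f,c,.154).round(4))
f=F['scene']
m=mask(f,(165,110,60),(180,255,255),(313,170,346,237))|mask(f,(0,150,60),(4,255,255),(313,170,346,237))
ms=cen(m);m=mask(t,(165,110,60),(180,255,255),(180,112,212,145))|mask(t,(0,150,60),(4,255,255),(180,112,212,145));mt=cen(m)
print(ms,mt,tri(f,ms[0],t,mt[0]))
E
```

```text
[0.4792443  0.17271053 0.26935557] [ 3.14127585e+00  7.02303638e-04 -1.02581282e-01]
handle [314.6875     192.55208333] 96 [[0.5838 0.1641 0.154 ]]
handle [192.62886598 159.70103093] 97 [[0.5758 0.1632 0.154 ]]
(array([326.64705882, 196.88235294]), np.int32(17)) (array([191.86363636, 137.09090909]), np.int32(22)) [0.63481333 0.1609676  0.20777272]
```

View pics/s3.png

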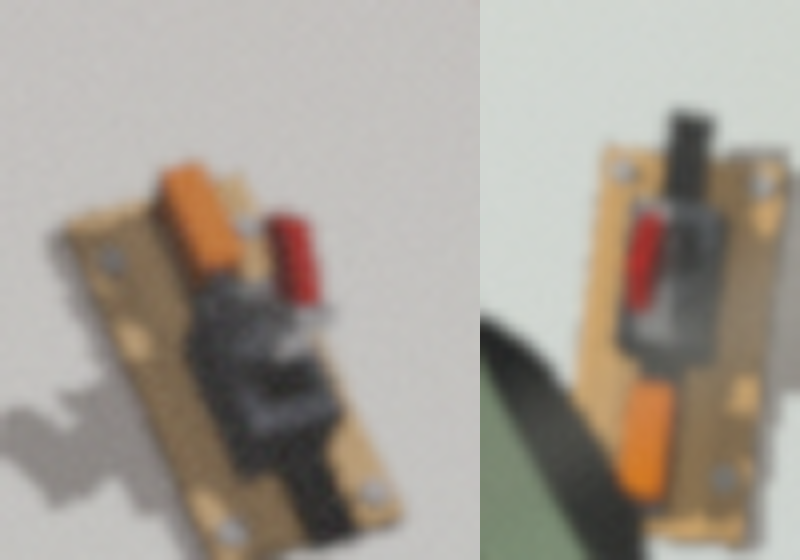

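The left half (scene view) shows the red tab standing at (297,260), clear of the teeth, and the orange handle at (200,220). The right half (top view) shows the tab at (643,262) and the handle at (648,440). I'll check the pawl angle by projecting the fin corners.

```bash
python3 - <<'E'
from h import *
S=dict(np.load('scene0.npz'));T=dict(np.load('top0.npz'))
o=np.array([.638,.158,.11]);y=-.1;R=np.array([[np.cos(y),-np.sin(y),0],[np.sin(y),np.cos(y),0],[0,0,1]])
c0=np.array([[a,b,c] for a in(36,60) for b in(-5,5) for c in(6,36)])*1e-3
for th in (0,.7,.9,1.1):
    c=np.c_[c0[:,0]*np.cos(th)-c0[:,2]*np.sin(th)-.022,c0[:,1],c0[:,0]*np.sin(th)+c0[:,2]*np.cos(th)+.052]
    X=c@R.T+o; print(th,*[(proj(f,X).min(0).round(1),proj(f,X).max(0).round(1)) for f in(S,T)])
def red(f,b):
    h=mask(f,(165,90,50),(180,255,255),b)|mask(f,(0,150,60),(4,255,255),b);return cv2.boundingRect(h)
f=grab_frame('scene');t=grab_frame('top')
print('now',red(f,(320,170,346,237)),red(t,(186,112,212,145)),'start',red(S,(313,192,346,237)),red(T,(185,112,212,141)))
E
```

```text
0 (array([323.2, 204. ]), array([332.3, 217.9])) (array([191.8, 123.5]), array([197.4, 134. ]))
0.7 (array([321.5, 191.4]), array([330.1, 205.4])) (array([189.8, 129. ]), array([195.1, 141.6]))
0.9 (array([320. , 188.4]), array([329.2, 201. ])) (array([189.1, 131.6]), array([194.6, 145.1]))
1.1 (array([318.4, 184.7]), array([327.9, 197.5])) (array([188.5, 134.9]), array([194.2, 148.6]))
now (325, 193, 4, 9) (191, 133, 3, 9) start (328, 207, 4, 11) (193, 125, 4, 7)
```

>>> arm_command:
  commands:
    - [[43,-4,-20],0,0]
    - [[41,-4,-30],0,0]
    - [[0,0,-40],0,0]
    - [[0,0,-20],0,0]
    - [[0,0,0],0,0]
    - [[0,0,0],0,0]
  newtons: 60

```text
clock: 6.4
position: [0.5669, 0.1641, 0.1596]
tool_rot: [-3.142, 0.0, -0.106]
force: [0.5, 0.3, 0.7]
grip_width: 0.0425
finger_force: 0.0
```

>>> arm_command:
  commands:
    - [[-3,0.5,-11],0,0]
    - [[0,0,-11],0,0]
    - [[0,0,0],0,0]
    - [[0,0,0],0,0.9]
    - [[0,0,0],0,0.9]
    - [[0,0,0],0,0.9]
    - [[0,0,0],0,0.9]
  newtons: 60

```text
clock: 7.1
position: [0.5636, 0.1648, 0.1379]
tool_rot: [-3.141, -0.001, -0.105]
force: [-0.5, -0.1, 6.9]
grip_width: 0.0166
finger_force: 59.2
```

>>> arm_command:
  commands:
    - [[-3,0.3,0],0,0.9]
    - [[-6,0.6,0],0,0.9]
    - [[-8,0.8,0],0,0.9]
    - [[-8,0.8,0],0,0.9]
    - [[0,0,0],0,0.9]

```text
clock: 7.6
position: [0.5373, 0.1674, 0.1378]
tool_rot: [3.142, 0.0, -0.105]
force: [-5.7, 0.6, 11.9]
grip_width: 0.0169
finger_force: 60.0
```

>>> arm_command:
  commands:
    - [[-8,0.8,0.5],0,0.9]
    - [[-10,1,0.5],0,0.9]
    - [[-10,1,0],0,0.9]
    - [[-10,1,0],0,0.9]
    - [[-10,1,0],0,0.9]
    - [[-10,1,0],0,0.9]
    - [[-10,1,0],0,0.9]
    - [[-10,1,0],0,0.9]
    - [[-7,0.7,0],0,0.9]
    - [[0,0,0],0,0.9]

```text
clock: 8.6
position: [0.4525, 0.1758, 0.1384]
tool_rot: [3.141, 0.0, -0.105]
force: [-0.4, -0.8, -1.3]
grip_width: 0.0168
finger_force: 58.5
```

```bash
python3 - <<'E'
from h import *
f=grab_frame('scene'); cv2.imwrite('pics/s4.png',cv2.resize(f['image'][140:240,230:370,::-1],(784,560),interpolation=cv2.INTER_CUBIC))
E
```

```text
(no output)
```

View pics/s4.png

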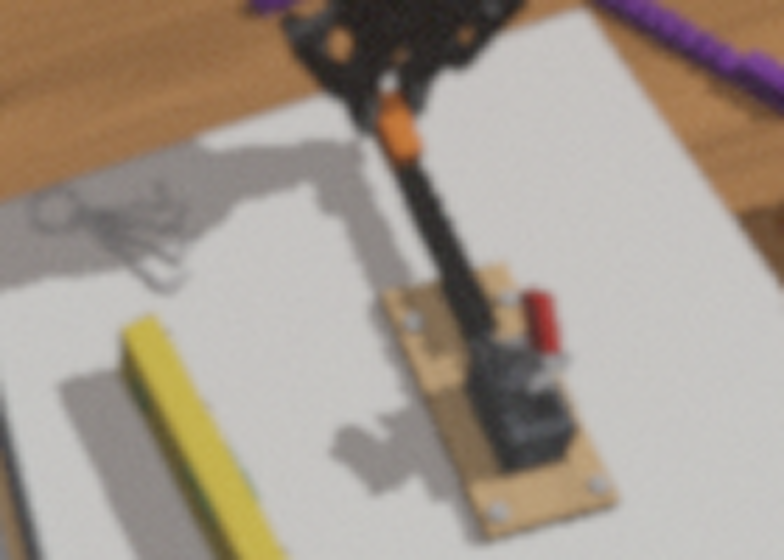

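The bar has been drawn back, with orange at crop (398,130) and the black part running to about (487,340). The housing front hides its end, so I pull a little more before lifting.

>>> arm_command:
  commands:
    - [[-10,1,0.5],0,0.9]
    - [[-10,1,0.5],0,0.9]
    - [[0,0,10],0,0.9]
    - [[0,0,25],0,0.9]
    - [[0,0,30],0,0.9]
    - [[0,0,25],0,0.9]
    - [[5,-10,15],0,0.9]
    - [[5,-25,0],-0.003,0.9]
    - [[10,-35,0],-0.003,0.9]
    - [[10,-35,0],-0.003,0.9]
    - [[10,-35,0],-0.003,0.9]
    - [[10,-35,0],-0.003,0.9]
    - [[10,-35,0],-0.003,0.9]
    - [[10,-35,0],-0.003,0.9]
    - [[10,-35,0],-0.003,0.9]
    - [[10,-30,0],-0.003,0.9]
    - [[7,-25,0],-0.003,0.9]
    - [[5,-15,0],0,0.9]
    - [[0,0,0],0,0.9]
    - [[0,0,0],0,0.9]

```text
clock: 10.65
position: [0.5352, -0.1716, 0.2445]
tool_rot: [-3.141, 0.0, -0.135]
force: [-1.1, -0.1, -0.9]
grip_width: 0.0167
finger_force: 58.6
```

```bash
python3 - <<'E'
from h import *
o=bot.observe();print(o['position'],o['tool_rot'])
F={n:grab_frame(n) for n in ('scene','top')}
f=F['scene'];t=F['top']
a=cv2.resize(f['image'][170:290,170:260,::-1],(420,560),interpolation=cv2.INTER_CUBIC);b=cv2.resize(t['image'][105:200,262:325,::-1],(372,560),interpolation=cv2.INTER_CUBIC)
cv2.imwrite('pics/s5.png',np.hstack([a,b])); np.savez('s5.npz',**f); np.savez('t5.npz',**t)
E
```

```text
[ 0.53523227 -0.17161439  0.24454076] [-3.14100810e+00  1.44222409e-04 -1.34764733e-01]
```

View pics/s5.png

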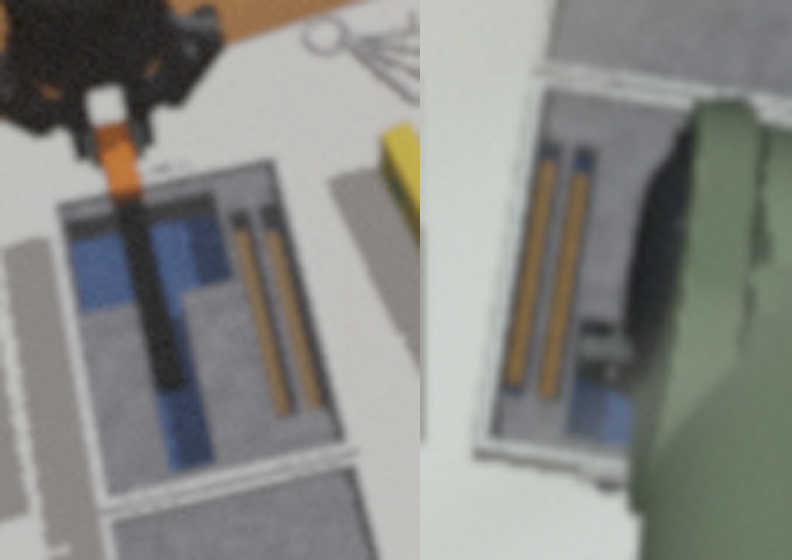

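The scene half shows the bar held level over the case: orange (120,165), black end (170,388), slot far end (192,467). In the top half the arm hides the bar.

```bash
python3 - <<'E'
from h import *
S=dict(np.load('s5.npz'))
A=lambda p:(np.array(p)+.5)/4.667+[170,170]-.5
zb=.2405
print('barend',ray(S,A([[156,392],[187,386]]),zb).mean(0).round(4))
print('hand/black',ray(S,A([[112,203],[142,196]]),zb+.017).round(4).tolist())
print('slot far',ray(S,A([[170,473],[213,463]]),.148).round(4).tolist())
print('rim corners',ray(S,A([[58,207],[275,160],[105,503],[352,443]]),.156).round(4).tolist())
print('well',ray(S,A([[64,225],[213,195]]),.148).round(4).tolist(),ray(S,A([[83,312],[186,290]]),.148).round(4).tolist(),ray(S,A([[232,277]]),.148))
E
```

```text
barend [ 0.6785 -0.1883  0.2405]
hand/black [[0.5757, -0.1832, 0.2575], [0.5777, -0.1675, 0.2575]]
slot far [[0.6832, -0.1992, 0.148], [0.6869, -0.1758, 0.148]]
rim corners [[0.507, -0.2056, 0.156], [0.5258, -0.0769, 0.156], [0.6888, -0.2368, 0.156], [0.7084, -0.1031, 0.156]]
well [[0.5152, -0.2057, 0.148], [0.5297, -0.1182, 0.148]] [[0.5733, -0.2128, 0.148], [0.5827, -0.1541, 0.148]] [[ 0.58505281 -0.12684352  0.148     ]]
```

>>> arm_command:
  commands:
    - [[-1,4,0],-0.01,0.9]
    - [[0,0,-20],0,0.9]
    - [[0,0,-25],0,0.9]
    - [[0,0,-20],0,0.9]
    - [[0,0,-12],0,0.9]
    - [[0,0,0],0,0.9]
    - [[0,0,0],0,0.9]

```text
clock: 11.45
position: [0.5346, -0.1681, 0.168]
tool_rot: [-3.142, -0.001, -0.145]
force: [0.6, -0.2, -0.2]
grip_width: 0.0167
finger_force: 58.7
```

```bash
python3 - <<'E'
from h import *
o=bot.observe();print(o['position'],o['tool_rot'])
f=grab_frame('scene'); np.savez('s6.npz',**f)
cv2.imwrite('pics/s6.png',cv2.resize(f['image'][195:275,175:250,::-1],(562,600),interpolation=cv2.INTER_CUBIC))
E
```

```text
[ 0.53462034 -0.1681439   0.16804132] [-3.14153563e+00 -5.31379599e-04 -1.45059445e-01]
```

View pics/s6.png

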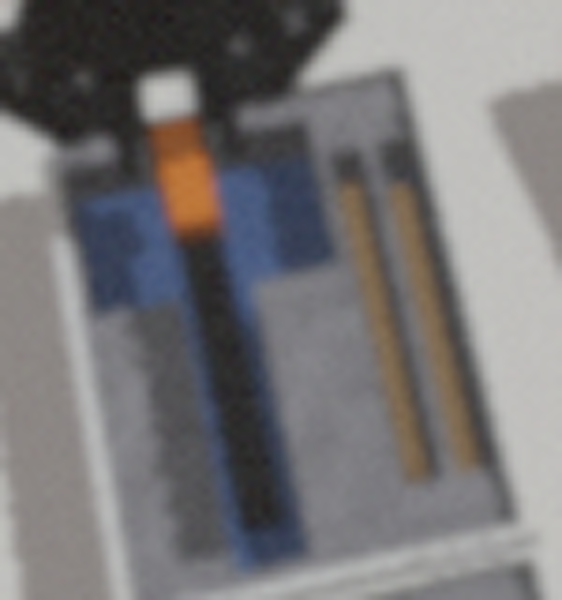

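The bar hangs just above the slot: bar end at crop (262,530), slot far edge from (237,568) to (303,553), handle at (187,180) in the well.

```bash
python3 - <<'E'
from h import *
S=dict(np.load('s6.npz'))
A=lambda p:(np.array(p)+.5)/7.5+[175,195]-.5
e=ray(S,A([[247,533],[282,526]]),.164); s=ray(S,A([[237,568],[303,553]]),.148); n=ray(S,A([[185,303],[255,285]]),.148); h=ray(S,A([[178,243],[221,233]]),.181)
for k,v in dict(end=e,slotfar=s,slotnear=n,handleblack=h).items(): print(k,v[:,:2].round(4).tolist(),v.mean(0)[:2].round(4))
d=s.mean(0)-n.mean(0);print('slot yaw',np.arctan2(d[1],d[0])); d=e.mean(0)-h.mean(0);print('bar yaw',np.arctan2(d[1],d[0]))
E
```

```text
end [[0.6778, -0.1919], [0.68, -0.1804]] [ 0.6789 -0.1861]
slotfar [[0.6817, -0.1983], [0.6853, -0.176]] [ 0.6835 -0.1871]
slotnear [[0.5812, -0.1824], [0.5841, -0.1571]] [ 0.5827 -0.1698]
handleblack [[0.5752, -0.1794], [0.5772, -0.1644]] [ 0.5762 -0.1719]
slot yaw -0.1704176342060356
bar yaw -0.137922805671361
```

>>> arm_command:
  commands:
    - [[-3,3,0],-0.015,0.9]
    - [[0,0,-10],0,0.9]
    - [[0,0,-10],0,0.9]
    - [[0,0,-10],0,0.9]
    - [[0,0,-6],0,0.9]
    - [[0,0,0],0,0.9]

```text
clock: 12.1
position: [0.5308, -0.1653, 0.1301]
tool_rot: [-3.141, 0.002, -0.16]
force: [-0.6, -0.6, -0.7]
grip_width: 0.0164
finger_force: 58.7
```

>>> arm_command:
  commands:
    - [[0,0,-2],0,0.9]
    - [[0,0,-2],0,0.9]
    - [[0,0,0],0,0.9]
    - [[0,0,0],0,0.9]

```text
clock: 12.5
position: [0.5314, -0.1654, 0.1275]
tool_rot: [3.142, -0.0, -0.16]
force: [-0.0, 0.8, -1.4]
grip_width: 0.0167
finger_force: 58.7
```

>>> arm_command:
  commands:
    - [[0,0,-1.5],0,0.9]
    - [[0,0,-1.5],0,0.9]
    - [[0,0,0],0,0.9]
    - [[0,0,0],0,0.9]

```text
clock: 12.9
position: [0.5313, -0.1654, 0.1243]
tool_rot: [-3.142, 0.0, -0.16]
force: [0.7, -0.3, -0.9]
grip_width: 0.017
finger_force: 58.7
```

>>> arm_command:
  commands:
    - [[0,0,-1],0,0.9]
    - [[0,0,0],0,0.9]
    - [[0,0,0],0,0.9]

```text
clock: 13.2
position: [0.5314, -0.1654, 0.1239]
tool_rot: [3.142, -0.0, -0.16]
force: [-3.3, 0.5, 10.4]
grip_width: 0.0168
finger_force: 60.1
```

>>> arm_command:
  commands:
    - [[0,0,0],0,0.4]
    - [[0,0,0],0,0.2]
    - [[0,0,0],0,0.1]
    - [[0,0,0],0,0.1]
    - [[0,0,5],0,0.1]
    - [[0,0,15],0,0.1]
    - [[0,0,30],0,0.1]
    - [[0,0,40],0,0.1]
    - [[-20,0,30],0,0.1]
    - [[-40,0,20],0,0.1]
    - [[-20,-40,0],0,0.1]
    - [[0,-48,0],0,0.1]
    - [[0,-48,0],0,0.1]
    - [[0,-48,0],0,0.1]
    - [[0,0,0],0,0.1]

```text
clock: 14.7
position: [0.4495, -0.3553, 0.2633]
tool_rot: [3.139, 0.0, -0.167]
force: [0.2, 1.8, 0.0]
grip_width: 0.0387
finger_force: 0.0
```

```bash
python3 - <<'E'
from h import *
F={n:grab_frame(n) for n in ('scene','top')}
f=F['scene'];t=F['top']
a=cv2.resize(f['image'][180:280,170:350,::-1],(480,267),interpolation=cv2.INTER_CUBIC)
a=cv2.resize(f['image'][175:285,170:350,::-1],(450,275),interpolation=cv2.INTER_CUBIC);a=cv2.copyMakeBorder(a,0,285,0,0,cv2.BORDER_CONSTANT)
a[285:560]=cv2.resize(t['image'][100:210,175:355,::-1],(450,275),interpolation=cv2.INTER_CUBIC)
b=cv2.resize(t['image'][108:198,268:323,::-1],(342,560),interpolation=cv2.INTER_CUBIC)
cv2.imwrite('pics/s7.png',np.hstack([a,b]))
E
```

```text
(no output)
```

View pics/s7.png

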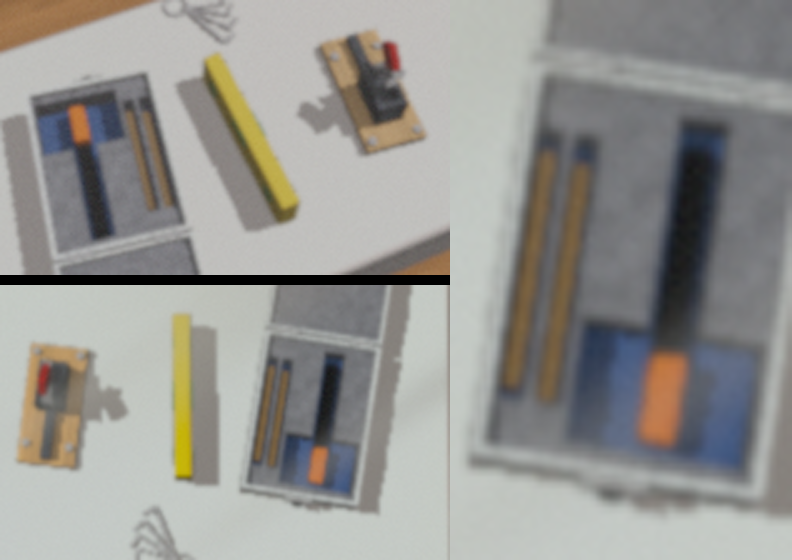

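The bar lies flat in its slot, with the orange handle over the well at (663,397) and the black end at (700,150). The pawl is still up at (43,380), and the other things are where they were.

```bash
python3 -c "
from workcell import ticket
print(ticket.job_done())"
```

```text
the job is handed in; nothing more can be done
None
```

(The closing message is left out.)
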